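# Lock the output shaft of the mixing-bank drive

## Task

Lock the shaft of the paint mixer's drive unit that stands on the bench: pushing on its upright studs, turn the slotted disc until the slot lines up with the steel locking bar, then push the bar through the slot until it is fully home, its cross-plate up against the end of the guide. Only push with the fingers: do not lift or carry anything, leave the tins, the cup and the screwdriver where they are, and finish clear of everything.

Things in the scene. Friction and masses are not known exactly. Their poses are not given: they have to be found in the camera images.
- drive: Drive unit, fixed: blue gear housing 150 x 175 mm, 55 mm high; a blue bed runs from it to -y, a grey motor (top 88 mm high) to x = 180 mm. Origin on the bench, on the disc's vertical axis. +y is the direction in which the bar is pushed, z up. On the bed lies a slideway, 60 mm wide, top 68 mm above the bench, from y = -300 to -50 mm. All rigid.
- guide_end (a point): Where the guide begins and the cross-plate stops: y = -125 mm in the drive's frame, x = 0, at the height of the guide's top, 83 mm above the bench. The guide is two cheeks 14 mm thick on the slideway, from y = -125 to -50 mm, 23.6 mm apart, open on top. Axes as the drive's.
- keeper (a point): Middle of the keeper's top, 84 mm above the bench: two cheeks 27 mm apart beyond the disc, from y = 52 to 86 mm in the drive's frame, which take the bar's nose. Axes as the drive's.
- lock_disc: Slotted steel disc on the housing, 84 mm in diameter, turning about its vertical axis. Origin on that axis, 57 mm above the bench, at its underside; its flat top is 87 mm above the bench. Seen from above it can turn counter-clockwise from -0.4 to 3.54 rad relative to the drive and starts at 0.45 to 2.7 rad; the slot lines up at 0 or at 3.14 rad.
- slot (a point): Centre of the slot's floor, 67 mm above the bench, axes as the disc's. The slot runs right across the disc along its y axis: 26 mm wide, 20 mm deep, open at the top and both ends. The disc stays where it is left; a stud takes 2 to 3 N to push. Within about 0.1 rad of the bar's line the tapered nose draws the disc true; if much farther off, the bar is blocked by the disc.
- stud_a (a point): Centre of the top of one of two upright black studs on the disc, at x = +30 mm in the disc's frame (at right angles to the slot). 12 mm in diameter, from the disc's top at 87 mm to 119 mm above the bench.
- stud_b (a point): Centre of the top of the other stud, at x = -30 mm in the disc's frame; same size.
- bar: Steel locking bar, loose in the open guide, 0.4 to 0.75 kg, 20 mm wide, 16 mm high. Origin at its underside, middle of the rear face of its cross-plate; the bar extends along its +y to the nose at 210 mm. In the drive's frame the origin starts at y = -287 to -265 mm, 68 mm above the bench, and is at y = -135 mm when fully home. Sliding takes up to about 8 N.
- bar_push (a point): Middle of the rear (-y) face of the upright cross-plate at the bar's tail, where to push it towards +y. The plate is 64 mm wide, 10 mm thick, 45 mm high (68 to 113 mm above the bench); this point is 90 mm above the bench.
- bar_nose (a point): Tip of the bar's nose, 8 mm above its underside. The nose tapers over its last 18 mm to 7 mm wide. Fully home it is at y = 75 mm in the drive's frame, inside the keeper.
- tin_large: Bystander: closed blue-and-metal paint tin, 86 mm diameter, 100 mm high, loose. Origin at the centre of its underside.
- tin_small: Bystander: closed paint tin, 66 mm diameter, 85 mm high, loose. Origin at the centre of its underside.
- opener: Bystander: screwdriver for prising lids, 200 mm long, 26 mm thick, lying on the bench beyond the bed, black handle. Origin on the bench under its middle.
- cup: Bystander: white plastic mixing cup, 68 mm diameter, 75 mm high. Origin at the centre of its underside.
Mind the look-alikes: they are no part of the job. Several things have the shape of the bar; the one meant has the colours described above.

How it is judged (in metres and radians):
On the way, in this order (a step that is already met when the one before it is completed fails the run):
1. the disc is turned so that its slot lines up with the bar (angle between the y axis of lock_disc and the y axis of drive, either way round below 0.12 rad), for 0.2 s.
2. the bar is pushed through the slot to the far side of the disc (y of bar_nose in the frame of drive above 0.045 m and angle between the y axis of lock_disc and the y axis of drive, either way round below 0.12 rad), for 0.1 s.
At the end, for the whole second after the job is handed in: The bar lies level through the disc's slot with its nose in the keeper and its cross-plate within 6 mm of the guide's end, slot and bar in line with the drive (0.12 and 0.08 rad), everything at rest (y of bar_nose in the frame of drive above 0.069 m and x of bar_nose in the frame of drive between -0.008 and 0.008 m and y of bar_push in the frame of drive above -0.141 m and z of bar_nose in the frame of drive below 0.08 m and angle between the y axis of bar and the y axis of drive, either way round below 0.08 rad and angle between the y axis of lock_disc and the y axis of drive, either way round below 0.12 rad and angle between bar's own z axis and vertical below 0.06 rad and linear speed of bar below 0.01 m/s and angular speed of lock_disc below 0.05 rad/s); the robot touches nothing.
It fails at once if the bar is lifted or tipped out of its guide (height (world z) of bar above 0.078 m or height (world z) of bar_nose above 0.088 m or angle between bar's own z axis and vertical above 0.15 rad).
It fails at once if the large tin is moved, tipped or lifted (distance of tin_large from where it was at the start of the episode above 0.02 m or angle between tin_large's own z axis and vertical above 0.3 rad).
It fails at once if the small tin is moved, tipped or lifted (distance of tin_small from where it was at the start of the episode above 0.02 m or angle between tin_small's own z axis and vertical above 0.3 rad).
It fails at once if the screwdriver is moved, tipped or lifted (distance of opener from where it was at the start of the episode above 0.02 m).
It fails at once if the cup is moved, tipped or lifted (distance of cup from where it was at the start of the episode above 0.02 m or angle between cup's own z axis and vertical above 0.3 rad).
It also fails if it takes over 51 s, if anything falls off the work surface, if the arm or the gripper's body presses on something with over 40 N, if the wrist force passes 120 N, or if a joint passes its speed limit or range.

## Robot

A 6-joint arm with a two-finger parallel gripper is mounted at the origin on the work surface. World frame = base frame: x ahead of the robot, y to its left, z up, the work surface at z = 0. Lengths are in m, angles in degrees, forces in N, time in s.
With the tool pointing down it reaches from about 0.375 to 0.9 m from the base axis. Payload 3.1 kg.
Tool frame: the origin (TCP) lies at the very end of the fingers, on their centre line; the grasp point (between the pads) lies 19 mm behind it (grasp_offset is the distance from the TCP to the grasp point, in m); z points along the fingers, y is the direction in which the jaws open and shut (so a half turn about z gives the same grasp; the last joint's range is limited). The gripper opens to 87 mm and grips with 3 to 60 N. Pads are 19 mm wide; open, the fingers measure 117 mm over their backs; the gripper's body (75 mm by 190 mm) begins 51 mm behind the grasp point.
Start: joints at [65.575, 30.224, 82.088, -0, 67.689, -10.227], TCP at [0.153, 0.606, 0.223] pointing down, gripper open.
Joint ranges: [-176.69, 176.69], [-43.24, 126.21], [12.49, 139.97], [-82, 262], [0, 151.66], [-163.58, 163.58]. Speed limits (degrees/s): [159.86, 159.86, 180, 180, 180, 180].

## Interface

Orientations are given as a 3x3 rotation matrix whose columns are the frame's x, y, z axes.
In Python, from rig import * gives the robot as it stands. The module is installed in compiled form; this text tells all that it offers.
- The arm moves only by the tool play_rows, never from a script. Its argument "plan" is a list that holds one entry, the list of rows, each a list of 7 numbers: the shift along the world's x, y, z each as a share of 5 cm, from -1 to 1, then the turn, a rotation vector about the world's x, y, z each as a share of pi rad, from -1 to 1, then the gripper's target within -1 to 1 (fully open at 1, half-way at 0, shut at -1). A call has 1 to 12 rows; each row shifts and turns the commanded pose from where the row before left it; what a row does not reach is not made up. A row lasts 1/10 s, in which the tool goes at most 50 mm and 8.59 degrees, less where a joint would pass 70% of its speed; a pose out of reach is approached as far as the arm can. A call with a number of a shift or a turn outside -1 to 1 is refused whole. A call with a gripper value outside its range is refused whole. The fingers move at their own pace and stop on an object; the grip force is fixed at half the most. Time passes only in rows, so rows that do not move let the fingers close. It gives the time, the measured TCP pose, the force and the opening at its end, in the units of the state.
- read_state(): the state, without advancing time (a new reading comes with each control period).
- capture(name): name is "scene" or "top"; returns the picture (480x640x3 uint8, red, green, blue); there is no depth.
- camera_params(name): a dict with "intrinsics" (3x3 intrinsics, pixels), "k1" (the pictures are not rectified: a ray, as slopes to the right and down, at radius r is drawn at 1 + k1 r^2 times it, then the intrinsics apply), "R" (3x3) and "t" (3): a world point X has camera coordinates R X + t. Camera axes: x right, y down, z forward; pixel columns grow to the right and rows downward; lengths in m; the calibration is good to about 2 mm. A picture is of the moment at which its call begins. camera_params takes no time and is no camera call.
- hand_in(): hands the job in, once; it reports no verdict.
The state is a dict: "time_s": time; "joint_positions": joint angles; "qvel": joint speeds; "tau": joint torques, N m; "position": TCP position; "tcp_rot": TCP orientation; "force": force on the tool from outside, world axes, zero at the start; "moment": the same for the moment, N m; "opening": opening from 0.0 (shut) to 1.0 (fully open).
Only numpy, scipy, OpenCV 4.12 (cv2) and the standard library are available. Lean on these libraries where they do the work, as an engineer would, in place of code of your own. Each camera call takes 0.05 s, during which the arm holds its last target. There are 200 camera calls.

## Working session

There is one attempt and no reset: what is moved stays moved. The work goes in short steps, Python scripts to look and compute and a tool call to move; the robot and the scene stay as the last step left them, time stands still between calls to the robot, and variables do not carry over. Pictures are saved under pics/ and viewed, about 8 in all and at most 12, crops included, and the job is handed in when it is done.

Besides the shell and the picture viewer there is one more tool, called after "Request:" as name(argument=value, ...) on one line, values as JSON. play_rows: Moves the arm, as the interface text tells. Its arguments: {"type":"object","properties":{"plan":{"type":"array"}},"required":["plan"]}

```bash
mkdir -p pics
cat > h.py <<'E'
from rig import *
import numpy as np, cv2
def cam(n):
    p=camera_params(n); return np.array(p["intrinsics"]),p["k1"],np.array(p["R"]),np.array(p["t"])
def pix2w(n,u,v,z):
    K,k1,R,t=cam(n)
    d=np.linalg.solve(K,[u,v,1.]);xy=d[:2];s=xy.copy()
    for _ in range(30): s=xy/(1+k1*(s@s))
    r=R.T@np.array([s[0],s[1],1]);c=-R.T@t
    return c+r*(z-c[2])/r[2]
def w2pix(n,X):
    K,k1,R,t=cam(n);c=R@np.asarray(X,float)+t;s=c[:2]/c[2];s=s*(1+k1*(s@s))
    return (K@[s[0],s[1],1])[:2]
def snap(n,f,box=None,s=1):
    im=cv2.cvtColor(np.ascontiguousarray(capture(n)),cv2.COLOR_RGB2BGR);cv2.imwrite(f"pics/{f}_full.png",im)
    if box: a,b,c,d=box;im=cv2.resize(im[b:d,a:c],None,fx=s,fy=s,interpolation=cv2.INTER_CUBIC)
    cv2.imwrite(f"pics/{f}.png",im)
E
python3 - <<'E'
from h import *
snap("top","t0");snap("scene","s0")
for n in("top","scene"):
    K,k,R,t=cam(n);print(n,K.round(1).tolist(),k,-R.T@t)
print(read_state())
E
```

```text
top [[562.7, 0.0, 320.2], [0.0, 562.7, 239.9], [0.0, 0.0, 1.0]] -0.04832733325416413 [0.30855281 0.01630627 1.45735821]
scene [[444.5, 0.0, 317.3], [0.0, 444.5, 235.1], [0.0, 0.0, 1.0]] -0.007087720049742898 [1.16289911 0.11729658 0.88670054]
{'time_s': 0.1, 'joint_positions': array([ 6.55745512e+01,  3.02731237e+01,  8.21502942e+01,  3.25755241e-04,
        6.76881597e+01, -1.02271446e+01]), 'qvel': array([-0.0360478 , -0.05435622, -0.1989861 , -0.02691635, -0.00540047,
        0.01245507]), 'tau': array([-5.62310615e-04, -4.40988421e+01, -1.77149302e+01,  6.34641806e-02,
        5.33944450e-02, -3.74153717e-05]), 'position': array([0.15298859, 0.60530195, 0.22166807]), 'tcp_rot': array([[-9.69451937e-01,  2.45280016e-01, -8.10054231e-04],
       [ 2.45281102e-01,  9.69450383e-01, -1.77092836e-03],
       [ 3.50934048e-04, -1.91552092e-03, -9.99998104e-01]]), 'force': array([-0.50200622, -0.25025586, -0.75181006]), 'moment': array([-0.05632968, -0.01552785, -0.01386076]), 'opening': 1.000254882245198}
```

View pics/t0.png

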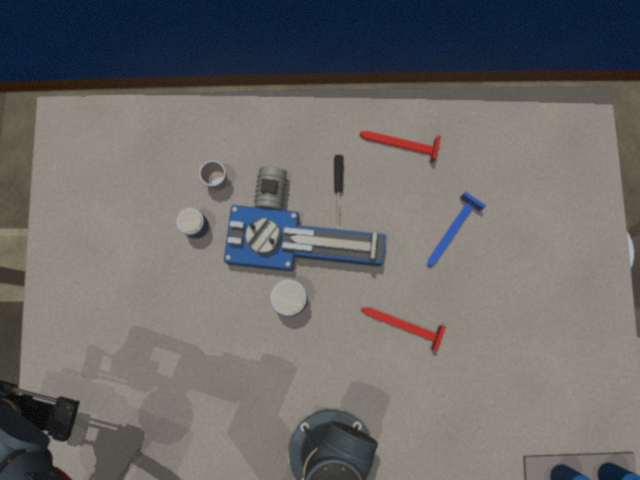

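View pics/s0.png

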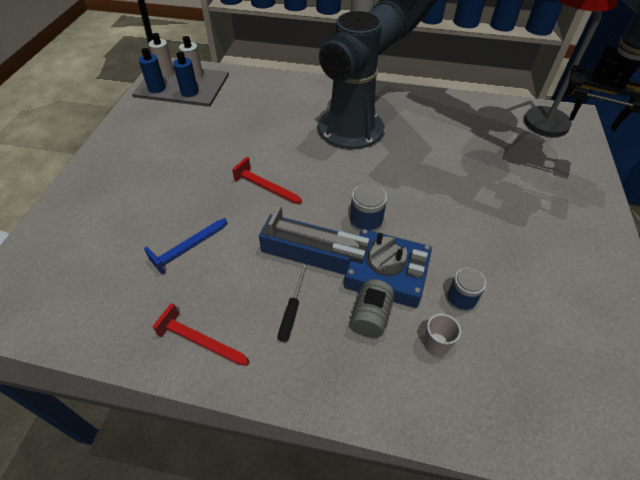

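The top view shows the drive at about (262,237), with the steel bar on its slideway, nose at (287,237) and tail plate at (376,246). Look-alikes: red bars at (400,143) and (403,328), and a blue one at (457,230). The steel bar in the guide is the one meant. I'll check it in a close crop.

Run:
```python
import cv2
im=cv2.imread('pics/t0_full.png')[160:320,200:400]
cv2.imwrite('pics/c1.png',cv2.resize(im[20:145],None,fx=4,fy=4,interpolation=cv2.INTER_CUBIC))
```

```text
(no output)
```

View pics/c1.png

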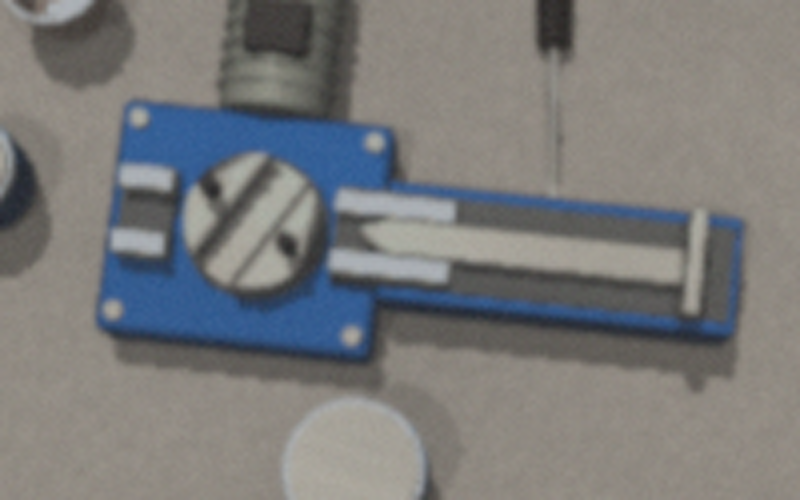

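Run:
```python
from h import *
P=lambda u,v,z:pix2w("top",200+(u+.5)/4-.5,180+(v+.5)/4-.5,z)
pts=dict(disc=(254,222,.087),sa=(210,187,.119),sb=(287,243,.119),keep=(144,210,.084),gend=(453,242,.083),g0=(332,232,.083),nose=(362,236,.08),plate=(695,262,.113))
W={k:P(*v) for k,v in pts.items()}
for k,v in W.items(): print(k,v.round(4))
d=W['keep']-W['gend'];print('len keep-gend (194..211)',np.linalg.norm(d),'yaw',np.degrees(np.arctan2(-d[0],d[1])))
d=W['disc']-W['gend'];print('disc-gend 125:',np.linalg.norm(d),np.degrees(np.arctan2(-d[0],d[1])))
d=W['disc']-W['plate'];print('disc-plate:',np.linalg.norm(d),np.degrees(np.arctan2(-d[0],d[1])))
d=W['sa']-W['sb'];print('studs 60:',np.linalg.norm(d),np.degrees(np.arctan2(d[1],d[0])),(W['sa']+W['sb'])/2)
```

```text
disc [0.5355 0.1581 0.087 ]
sa [0.5521 0.1814 0.119 ]
sb [0.517  0.1349 0.119 ]
keep [0.5448 0.2267 0.084 ]
gend [0.5213 0.0355 0.083 ]
g0 [0.529  0.1102 0.083 ]
nose [0.5266 0.0919 0.08  ]
plate [ 0.5018 -0.1108  0.113 ]
len keep-gend (194..211) 0.19262635111417306 yaw -6.98750215264529
disc-gend 125: 0.12349624648637093 -6.575360205554337
disc-plate: 0.272244048487253 -7.138824128577908
studs 60: 0.05824009044124424 52.910309164329924 [0.53453378 0.15815935 0.119     ]
```

The measured sizes agree: studs 58 mm apart (60 expected), disc centre to guide end 123 mm (125), and drive yaw about -7°. The disc is at about +1.0 rad, so I'll turn it clockwise by pushing stud_a towards the drive's -y.

Request:
play_rows(plan=[[[0.69,-0.64,0,0,0,-0.046,-1],[0.69,-0.64,0,0,0,-0.046,-1],[0.69,-0.64,0,0,0,-0.046,-1],[0.69,-0.64,0,0,0,-0.046,-1],[0.69,-0.64,0,0,0,-0.046,-1],[0.69,-0.64,0,0,0,-0.046,-1],[0.69,-0.64,0,0,0,-0.046,-1],[0.69,-0.64,0,0,0,-0.046,-1],[0.69,-0.64,0,0,0,-0.046,-1],[0.69,-0.64,0,0,0,-0.046,-1],[0.69,-0.64,0,0,0,0,-1],[0.69,-0.64,0,0,0,0,-1]]])

```text
time_s: 1.3
position: [0.5681, 0.2203, 0.2221]
tcp_rot: [[0.122, 0.993, -0.001], [0.993, -0.122, -0.0], [-0.0, -0.001, -1.0]]
force: [0.4, 0.3, -0.4]
opening: 0.032
```

Request:
play_rows(plan=[[[0,0,0,0,0,0,-1],[0,0,0,0,0,0,-1],[0,0,0,0,0,0,-1]]])

```text
time_s: 1.6
position: [0.566, 0.2224, 0.222]
tcp_rot: [[0.121, 0.993, -0.002], [0.993, -0.121, 0.0], [-0.0, -0.002, -1.0]]
force: [0.2, 0.0, -0.4]
opening: 0.007
```

Run:
```python
from h import *
s=read_state();print(s['time_s'],s['position'],s['tcp_rot'].round(3),s['opening'],s['joint_positions'].round(1))
```

```text
1.6 [0.56597412 0.22235625 0.22199328] [[ 0.121  0.993 -0.002]
 [ 0.993 -0.121  0.   ]
 [-0.    -0.002 -1.   ]] 0.006715640403430314 [10.9 29.  84.6  0.  66.6 17.9]
```

Request:
play_rows(plan=[[[0,0,-0.5,0,0,0,-1],[0,0,-0.5,0,0,0,-1],[0,0,-0.5,0,0,0,-1],[0,0,-0.5,0,0,0,-1],[0,0,-0.46,0,0,0,-1],[0,0,0,0,0,0,-1]]])

```text
time_s: 2.2
position: [0.5632, 0.2228, 0.0966]
tcp_rot: [[0.119, 0.993, -0.008], [0.993, -0.119, -0.001], [-0.002, -0.008, -1.0]]
force: [-0.9, 0.5, 0.6]
opening: 0.003
```

Run:
```python
from h import *
snap("scene","s1",(330,190,490,310),5)
```

```text
(no output)
```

View pics/s1.png

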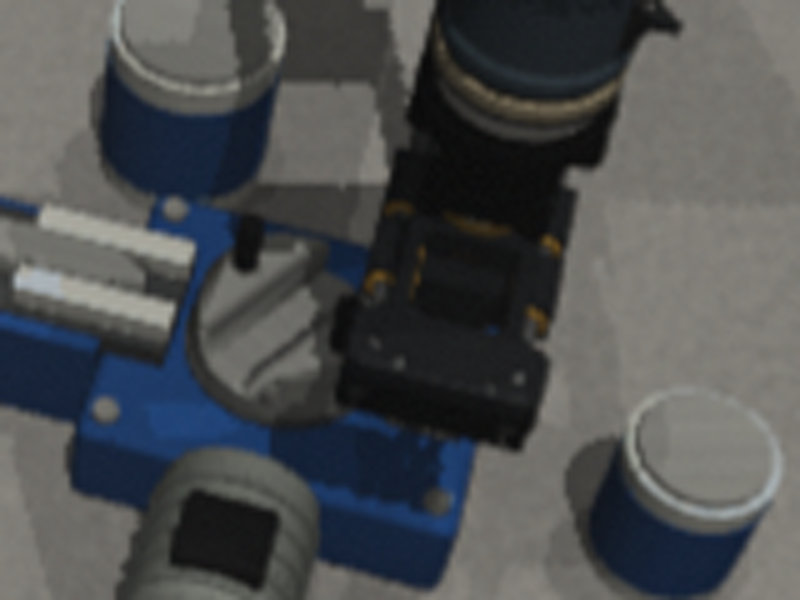

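The crop shows the fingers past stud_a, near crop (345,330), with stud_b at (248,240) and the tins well clear. Now I'll push stud_a.

Request:
play_rows(plan=[[[-0.005,-0.12,0,0,0,0,-1],[-0.005,-0.12,0,0,0,0,-1],[-0.005,-0.12,0,0,0,0,-1],[-0.005,-0.12,0,0,0,0,-1]]])

```text
time_s: 2.65
position: [0.5677, 0.1985, 0.1008]
tcp_rot: [[0.124, 0.992, 0.004], [0.992, -0.124, 0.003], [0.004, 0.004, -1.0]]
force: [4.9, 11.0, -0.8]
opening: 0.001
```

Request:
play_rows(plan=[[[-0.005,-0.12,0,0,0,0,-1],[-0.01,-0.12,0,0,0,0,-1],[-0.01,-0.12,0,0,0,0,-1],[-0.01,-0.12,0,0,0,0,-1],[0,0,0,0,0,0,-1]]])

```text
time_s: 3.15
position: [0.568, 0.1737, 0.101]
tcp_rot: [[0.123, 0.992, 0.008], [0.992, -0.123, 0.001], [0.002, 0.008, -1.0]]
force: [4.7, 1.1, 0.3]
opening: 0.009
```

Run:
```python
from h import *
snap("scene","s2",(330,190,490,310),5)
p=read_state()['position'];print(p, [ (p[0]-.535)*.9925-(p[1]-.158)*.122,(p[0]-.535)*.122+(p[1]-.158)*.9925])
```

```text
[0.56794935 0.17375782 0.10098633] [np.float64(0.03077977814394733), np.float64(0.01965945307972248)]
```

View pics/s2.png

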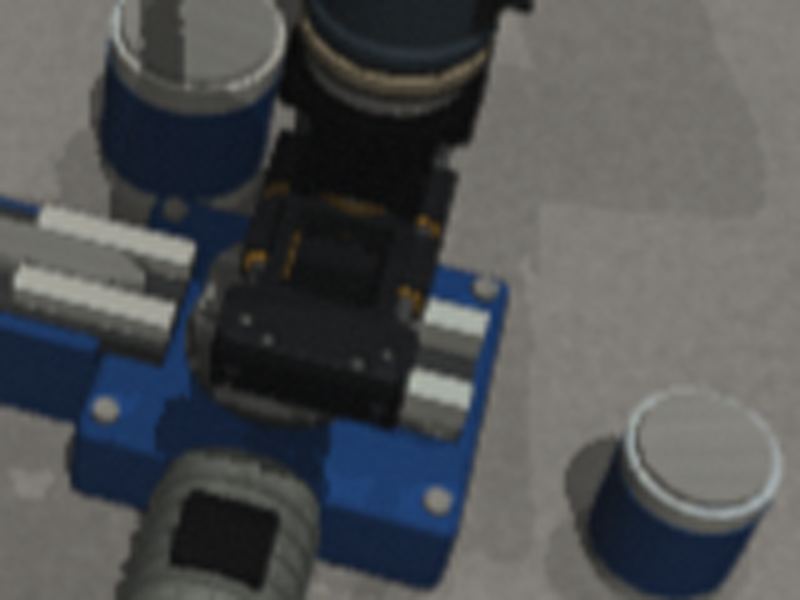

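Request:
play_rows(plan=[[[-0.04,-0.04,0,0,0,0,-1],[-0.04,-0.04,0,0,0,0,-1],[0,0,0,0,0,0,-1]]])

```text
time_s: 3.5
position: [0.5613, 0.1698, 0.1003]
tcp_rot: [[0.123, 0.992, 0.002], [0.992, -0.123, 0.001], [0.001, 0.002, -1.0]]
force: [1.6, 1.6, 0.7]
opening: 0.009
```

Request:
play_rows(plan=[[[0.1,0.5,0,0,0,0,-1],[0,0,0.8,0,0,0,-1],[0,0.8,1,0,0,0,-1],[0,1,1,0,0,0,-1],[0,0,0,0,0,0,-1]]])

```text
time_s: 4.0
position: [0.5673, 0.2655, 0.2194]
tcp_rot: [[0.118, 0.993, 0.009], [0.993, -0.118, 0.004], [0.005, 0.008, -1.0]]
force: [0.1, -0.4, 0.9]
opening: 0.007
```

Run:
```python
from h import *
snap("top","t3",(200,180,400,305),4)
```

```text
(no output)
```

View pics/t3.png

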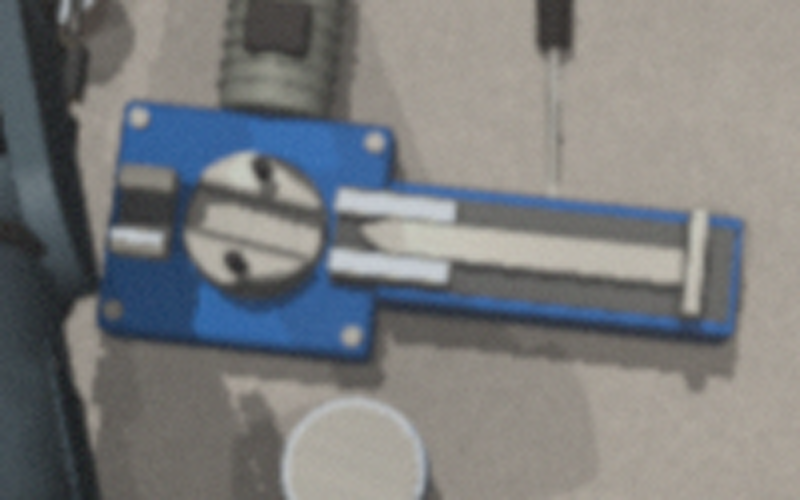

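Run:
```python
from h import *
P=lambda u,v,z:pix2w("top",200+(u+.5)/4-.5,180+(v+.5)/4-.5,z)
d=P(263,167,.119)-P(235,261,.119);print(np.linalg.norm(d),np.degrees(np.arctan2(d[1],d[0]))+7)
for a,b in(((203,187),(325,219)),((200,231),(312,258))):
  d=P(*a,.087)-P(*b,.087);print(np.degrees(np.arctan2(-d[0],d[1]))+7)
for k in((262,158),(265,176),(254,222)):print(P(*k,.119))
```

```text
0.05968097016300216 -9.572787376751684
-8.89126709365411
-7.68983246152189
[0.56935136 0.14985916 0.119     ]
[0.55823169 0.14807035 0.119     ]
[0.53015337 0.15479245 0.119     ]
```

The top view shows studs at crop (263,167) and (235,261), so the disc went past the line by about 8–9°. I'll turn it back by pushing stud_b gently towards -y.

Request:
play_rows(plan=[[[-0.52,-0.6,0,0,0,0,-1],[-0.53,-0.6,0,0,0,0,-1],[0,0,-0.6,0,0,0,-1],[0,0,-0.6,0,0,0,-1],[0,0,-0.6,0,0,0,-1],[0,0,-0.6,0,0,0,-1],[0,0,0,0,0,0,-1],[0,0,0,0,0,0,-1]]])

```text
time_s: 4.85
position: [0.5112, 0.2004, 0.0929]
tcp_rot: [[0.123, 0.992, -0.005], [0.992, -0.123, -0.001], [-0.002, -0.005, -1.0]]
force: [0.2, -0.2, -0.1]
opening: 0.005
```

Request:
play_rows(plan=[[[-0.01,-0.1,0.08,0,0,0,-1],[-0.01,-0.1,0,0,0,0,-1],[-0.005,-0.05,0,0,0,0,-1],[0,0,0,0,0,0,-1],[0,0,0,0,0,0,-1]]])

```text
time_s: 5.35
position: [0.5119, 0.1889, 0.0985]
tcp_rot: [[0.122, 0.993, 0.001], [0.993, -0.122, 0.0], [0.0, 0.001, -1.0]]
force: [-0.2, 0.1, -0.9]
opening: 0.002
```

Request:
play_rows(plan=[[[-0.005,-0.04,0,0,0,0,-1],[-0.005,-0.04,0,0,0,0,-1],[0,0,0,0,0,0,-1],[0,0,0,0,0,0,-1]]])

```text
time_s: 5.75
position: [0.5112, 0.185, 0.0979]
tcp_rot: [[0.122, 0.993, -0.0], [0.993, -0.122, 0.0], [-0.0, -0.0, -1.0]]
force: [0.5, 0.2, 0.1]
opening: 0.005
```

Request:
play_rows(plan=[[[-0.005,-0.04,0,0,0,0,-1],[0,0,0,0,0,0,-1],[0,0,0,0,0,0,-1]]])

```text
time_s: 6.05
position: [0.511, 0.1829, 0.0979]
tcp_rot: [[0.122, 0.993, -0.0], [0.993, -0.122, -0.0], [-0.0, -0.0, -1.0]]
force: [-0.0, -1.1, 0.6]
opening: 0.01
```

Request:
play_rows(plan=[[[-0.005,-0.04,0,0,0,0,-1],[0,0,0,0,0,0,-1],[0,0,0,0,0,0,-1]]])

```text
time_s: 6.35
position: [0.5103, 0.1812, 0.0979]
tcp_rot: [[0.122, 0.993, -0.001], [0.993, -0.122, 0.0], [0.0, -0.001, -1.0]]
force: [-0.4, 1.6, 0.6]
opening: 0.007
```

Run:
```python
from h import *
snap("scene","s4",(340,200,480,305),5)
```

```text
(no output)
```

View pics/s4.png

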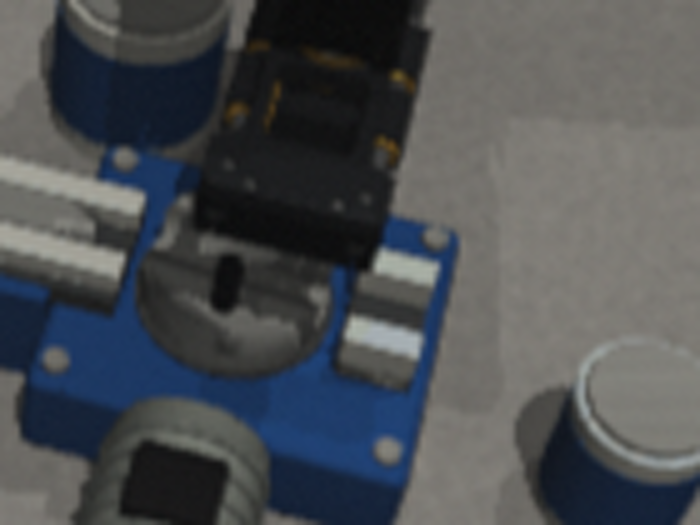

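Request:
play_rows(plan=[[[-0.003,-0.02,0,0,0,0,-1],[0,-0.02,0,0,0,0,-1],[0,-0.02,0,0,0,0,-1],[0,0,0,0,0,0,-1],[0,0,0,0,0,0,-1]]])

```text
time_s: 6.9
position: [0.5108, 0.1778, 0.0979]
tcp_rot: [[0.122, 0.993, 0.0], [0.993, -0.122, -0.0], [-0.0, 0.0, -1.0]]
force: [-1.1, 1.7, -0.3]
opening: 0.005
```

Run:
```python
from h import *
snap("scene","s5",(340,200,480,305),5)
a=cv2.imread('pics/s4_full.png');b=cv2.imread('pics/s5_full.png')
def stud(im):
    g=cv2.cvtColor(im,cv2.COLOR_BGR2GRAY)[248:266,376:396];m=(g<45).astype(np.uint8)
    n,l,s,c=cv2.connectedComponentsWithStats(m);k=1+np.argmax(s[1:,4]);return c[k]+[376,248],s[k]
for im in(a,b):print(stud(im))
for ang in(-10,-5,0,5):
    t=np.radians(ang-7);X=[.535+.03*np.cos(t),.158+.03*np.sin(t)]
    print(ang,w2pix("scene",X+[.103]).round(1),w2pix("scene",X+[.119]).round(1))
```

```text
(array([386.07407407, 256.14814815]), array([ 5,  3, 15, 11, 81], dtype=int32))
(array([387.18072289, 256.42168675]), array([ 6,  3, 14, 12, 83], dtype=int32))
-10 [382.4 254.2] [383.3 249.8]
-5 [383.5 254.6] [384.4 250.2]
0 [384.7 255. ] [385.6 250.6]
5 [385.9 255.2] [386.8 250.8]
```

Request:
play_rows(plan=[[[0,-0.02,0,0,0,0,-1],[0,0,0,0,0,0,-1],[0,0,0,0,0,0,-1]]])

```text
time_s: 7.25
position: [0.5106, 0.1769, 0.0979]
tcp_rot: [[0.122, 0.993, -0.0], [0.993, -0.122, -0.0], [-0.0, -0.0, -1.0]]
force: [-0.9, 2.5, -0.6]
opening: 0.004
```

Request:
play_rows(plan=[[[0.05,0.5,0,0,0,0,-1],[0,0,0.8,0,0,0,-1],[0,0.8,1,0,0,0,-1],[0,1,1,0,0,0,-1],[0,0,0,0,0,0,-1]]])

```text
time_s: 7.75
position: [0.5175, 0.2728, 0.2183]
tcp_rot: [[0.118, 0.993, 0.014], [0.993, -0.118, 0.005], [0.007, 0.014, -1.0]]
force: [1.1, -0.6, 0.4]
opening: 0.006
```

Run:
```python
from h import *
snap("top","t6",(225,205,315,275),8)
```

```text
(no output)
```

View pics/t6.png

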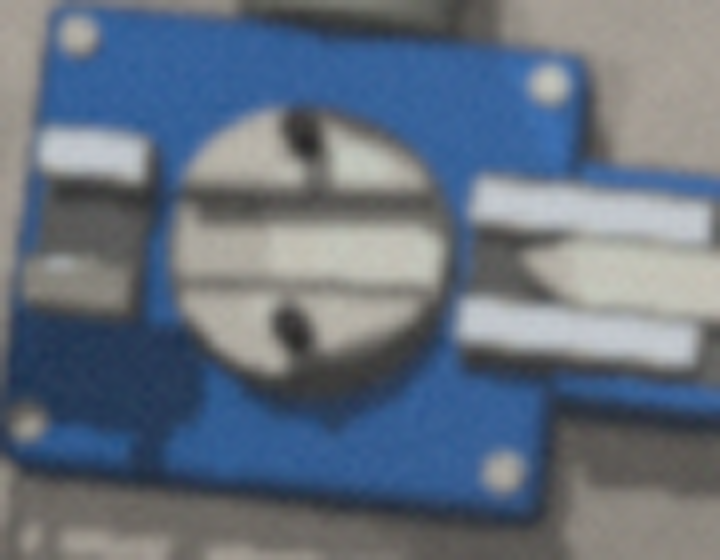

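Run:
```python
from h import *
P=lambda u,v,z:pix2w("top",225+(u+.5)/8-.5,205+(v+.5)/8-.5,z)
d=P(299,128,.119)-P(290,321,.119);print(np.linalg.norm(d),np.degrees(np.arctan2(d[1],d[0]))+7)
for a,b,z in(((185,284),(435,294),.087),((190,187),(435,203),.087),((475,178),(715,202),.083),((460,300),(695,328),.083)):
  d=P(*a,z)-P(*b,z);print(np.degrees(np.arctan2(-d[0],d[1]))+7)
# approach point behind bar
for x,y in((0,-.320),(0,-.1445),(.0,-.2)):print(y,[.535+.9925*x+.122*y,.158-.122*x+.9925*y])
```

```text
0.05907946239638834 4.264902800533827
3.634979153715375
2.1482780169774616
0.14654022574173453
-0.9101385695125668
-0.32 [0.49596, -0.15960000000000005]
-0.1445 [0.517371, 0.014583750000000006]
-0.2 [0.5106, -0.04050000000000001]
```

The disc is about 3° (0.06 rad) off the bar's line, within the bar's self-centring range. Next I'll go behind the cross-plate.

Request:
play_rows(plan=[[[-0.04,-0.84,0,0,0,0,-1],[-0.04,-0.84,0,0,0,0,-1],[-0.04,-0.84,0,0,0,0,-1],[-0.04,-0.84,0,0,0,0,-1],[-0.04,-0.84,0,0,0,0,-1],[-0.04,-0.84,0,0,0,0,-1],[-0.04,-0.84,0,0,0,0,-1],[-0.04,-0.84,0,0,0,0,-1],[-0.04,-0.84,0,0,0,0,-1],[-0.04,-0.84,0,0,0,0,-1],[0,0,0,0,0,0,-1],[0,0,0,0,0,0,-1]]])

```text
time_s: 9.0
position: [0.4916, -0.1527, 0.2111]
tcp_rot: [[0.125, 0.992, -0.003], [0.992, -0.125, 0.001], [0.001, -0.003, -1.0]]
force: [-0.4, -0.6, -0.9]
opening: 0.004
```

Request:
play_rows(plan=[[[0.05,0,-0.6,0,0,0,-1],[0.05,0,-0.6,0,0,0,-1],[0,0,-0.6,0,0,0,-1],[0,0,-0.6,0,0,0,-1],[0,0,-0.1,0,0,0,-1],[0,0,0,0,0,0,-1],[0,0,0,0,0,0,-1]]])

```text
time_s: 9.7
position: [0.4987, -0.1512, 0.0882]
tcp_rot: [[0.121, 0.993, 0.001], [0.993, -0.121, -0.001], [-0.001, 0.001, -1.0]]
force: [0.7, -0.6, 0.1]
opening: 0.006
```

Request:
play_rows(plan=[[[0,0.12,-0.1,0,0,0,-1],[0,0.12,-0.06,0,0,0,-1],[0.015,0.12,0,0,0,0,-1],[0.015,0.12,0,0,0,0,-1],[0.015,0.12,0,0,0,0,-1],[0.015,0.12,0,0,0,0,-1],[0.015,0.12,0,0,0,0,-1],[0.015,0.12,0,0,0,0,-1]]])

```text
time_s: 10.5
position: [0.5031, -0.1034, 0.0796]
tcp_rot: [[0.122, 0.993, 0.001], [0.993, -0.122, -0.001], [-0.001, 0.001, -1.0]]
force: [-0.5, -3.8, 3.0]
opening: 0.006
```

Request:
play_rows(plan=[[[0.015,0.12,0,0,0,0,-1],[0.015,0.12,0,0,0,0,-1],[0.015,0.12,0,0,0,0,-1],[0.015,0.12,0,0,0,0,-1]]])

```text
time_s: 10.9
position: [0.5058, -0.0791, 0.0794]
tcp_rot: [[0.122, 0.993, 0.0], [0.993, -0.122, -0.0], [-0.0, 0.0, -1.0]]
force: [-0.1, -4.4, 3.5]
opening: 0.006
```

Request:
play_rows(plan=[[[0.012,0.1,0,0,0,0,-1],[0.012,0.1,0,0,0,0,-1],[0.012,0.1,0,0,0,0,-1],[0.012,0.1,0,0,0,0,-1],[0.012,0.1,0,0,0,0,-1],[0.012,0.1,0,0,0,0,-1]]])

```text
time_s: 11.5
position: [0.5092, -0.049, 0.0793]
tcp_rot: [[0.122, 0.993, -0.0], [0.993, -0.122, 0.0], [-0.0, -0.0, -1.0]]
force: [-1.0, -4.5, 3.3]
opening: 0.006
```

Request:
play_rows(plan=[[[0.012,0.1,0,0,0,0,-1],[0.012,0.1,0,0,0,0,-1],[0.012,0.1,0,0,0,0,-1],[0.012,0.1,0,0,0,0,-1],[0.012,0.1,0,0,0,0,-1],[0.012,0.1,0,0,0,0,-1]]])

```text
time_s: 12.1
position: [0.5128, -0.019, 0.0793]
tcp_rot: [[0.122, 0.993, -0.0], [0.993, -0.122, -0.0], [-0.0, -0.0, -1.0]]
force: [-0.0, -4.1, 3.4]
opening: 0.003
```

Request:
play_rows(plan=[[[0.012,0.1,0,0,0,0,-1],[0.012,0.1,0,0,0,0,-1],[0.012,0.1,0,0,0,0,-1],[0.012,0.1,0,0,0,0,-1],[0.012,0.1,0,0,0,0,-1],[0.006,0.05,0,0,0,0,-1]]])

```text
time_s: 12.7
position: [0.5162, 0.0086, 0.0793]
tcp_rot: [[0.121, 0.993, 0.0], [0.993, -0.121, -0.0], [-0.0, 0.0, -1.0]]
force: [0.4, -4.8, 2.5]
opening: 0.003
```

Request:
play_rows(plan=[[[0.006,0.05,0,0,0,0,-1],[0.006,0.05,0,0,0,0,-1],[0.006,0.04,0,0,0,0,-1],[0,0,0,0,0,0,-1]]])

```text
time_s: 13.1
position: [0.5171, 0.0153, 0.0793]
tcp_rot: [[0.122, 0.993, 0.0], [0.993, -0.122, 0.0], [0.0, 0.0, -1.0]]
force: [1.1, -3.1, 2.6]
opening: 0.005
```

Not yet against the stop (3 N), so I'll creep on until the force rises.

Request:
play_rows(plan=[[[0.004,0.04,0,0,0,0,-1],[0.004,0.04,0,0,0,0,-1],[0,0,0,0,0,0,-1]]])

```text
time_s: 13.4
position: [0.5172, 0.0155, 0.0795]
tcp_rot: [[0.119, 0.993, -0.001], [0.993, -0.119, -0.006], [-0.006, -0.0, -1.0]]
force: [-2.7, -18.9, 2.7]
opening: 0.007
```

Request:
play_rows(plan=[[[0.002,0.02,0,0,0,0,-1],[0,0,0,0,0,0,-1]]])

```text
time_s: 13.6
position: [0.5172, 0.0155, 0.0795]
tcp_rot: [[0.119, 0.993, -0.001], [0.993, -0.119, -0.007], [-0.007, -0.0, -1.0]]
force: [-4.1, -21.5, 4.0]
opening: 0.007
```

Firm stop at y = 0.0155, where it was expected (0.0146). Now back off, go up and check.

Request:
play_rows(plan=[[[-0.025,-0.2,0,0,0,0,-1],[-0.05,-0.4,0,0,0,0,-1],[0,-0.1,0.6,0,0,0,-1],[0,0,1,0,0,0,-1],[0,-0.8,1,0,0,0,-1],[0,-1,0.2,0,0,0,-1],[0,-1,0,0,0,0,-1],[0,-1,0,0,0,0,-1],[0,0,0,0,0,0,-1],[0,0,0,0,0,0,-1],[0,0,0,0,0,0,-1]]])

```text
time_s: 14.7
position: [0.5129, -0.1932, 0.2074]
tcp_rot: [[0.121, 0.993, -0.002], [0.993, -0.121, 0.003], [0.003, -0.002, -1.0]]
force: [-0.4, 0.1, -0.2]
opening: 0.005
```

Run:
```python
from h import *
snap("top","t7",(180,150,380,300),4)
```

```text
(no output)
```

View pics/t7.png

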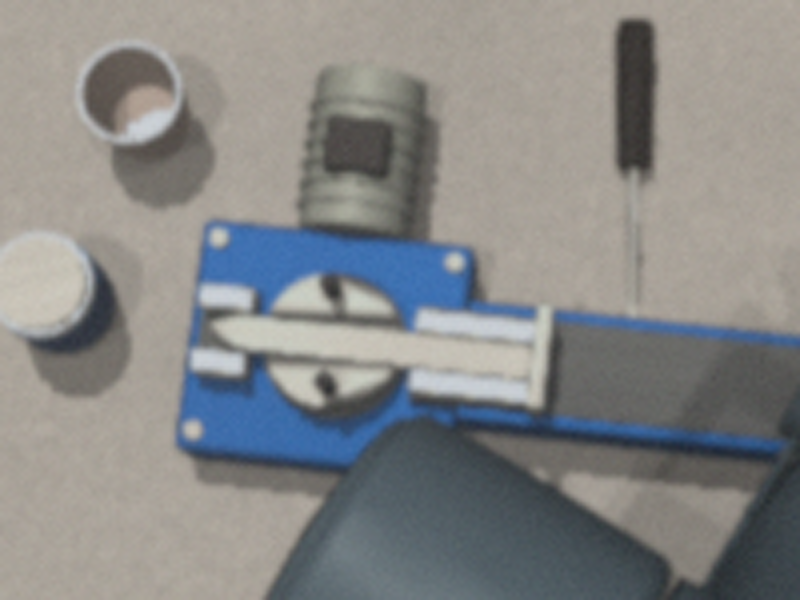

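The picture shows the plate against the guide's end at crop (540,357), and the nose inside the keeper at (210,327). The slot is in line with the bar, and the small tin, cup and screwdriver look undisturbed. The arm hides the large tin, but the arm never went near it.

Run:
```python
from h import *
P=lambda u,v,z:pix2w("top",180+(u+.5)/4-.5,150+(v+.5)/4-.5,z)
for p in((208,327,.08),(541,357,.113)):
    X=P(*p)-[.535,.158,0];print(X[0]*.9925-X[1]*.122,X[0]*.122+X[1]*.9925)
print(hand_in())
```

```text
0.002751727253145205 0.08020844508072265
0.00035231003354925516 -0.12873445727912508
the job is handed in; nothing more can be done
None
```

The bar is through the disc's slot and fully home, and I handed the job in at about 14.8 s of the 51 s allowed; no verdict is reported.

- **Disc:** I turned it clockwise by pushing stud_a, which took it about 8–9° past the line. A gentle push on stud_b brought it back to about 3° (0.06 rad) off, inside the 0.12 rad limit. The bar's nose then drew it true.
- **Bar:** I pushed it along the guide at about 4 N until it stopped firmly, with the force rising to about 21 N, at the expected position. I then withdrew the arm.

**Last checks (top picture):**
- The nose is in the keeper, at about y = 80 mm and x = 3 mm in the drive's frame.
- The cross-plate's centre is at about y = -129 mm, up against the guide's end.
- A fully home bar would read 75 and -130 mm, so the nose reading is 5 mm off. I put that down to the coarse picture.
- The arm is clear and reads no force.
- The cup, small tin and screwdriver look unmoved. The arm hid the large tin in this picture, so I did not check it, but the fingers never went near it.

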